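Put the brake pads away under the oil taps

ROBOT

A 6-joint arm with a two-finger parallel gripper is mounted at the origin on the work surface. World frame = base frame: x ahead of the robot, y to its left, z up, the work surface at z = 0. Lengths are in m, angles in degrees, forces in N, time in s.
With the tool pointing down it reaches from about 0.35 to 0.875 m from the base axis. Payload 4.2 kg.
Tool frame: the origin (TCP) lies at the very end of the fingers, on their centre line; the grasp point (between the pads) lies 19 mm behind it; z points along the fingers, y is the line along which they close (so a half turn about z gives the same grasp; the last joint's range is limited). The gripper opens to 87 mm and grips with 3 to 60 N. Pads are 19 mm wide; open, the fingers measure 117 mm over their backs; the gripper's body (75 mm by 190 mm) begins 51 mm behind the grasp point.
Start: joints at [-50.386, 22.042, 0.453, 0, -68.411, -14.817], TCP at [0.262, -0.567, 0.223] pointing down, gripper open.
Joint ranges: [-179.83, 179.83], [-69.29, 118.12], [-61.27, 80.66], [-181.25, 117.63], [-171.15, -9.14], [-177.46, 177.46]. Speed limits (degrees/s): [159.86, 159.86, 180, 180, 180, 180].

INTERFACE

Orientations are given as a 3x3 rotation matrix whose columns are the frame's x, y, z axes.
In Python, from station import r gives the robot as it stands.
- The arm moves only by the tool jog_arm, never from a script. Its argument "plan" is text: rows parted by semicolons, each of 7 numbers parted by spaces: the shift along the tool's x, y, z normalised to -1 to 1, where 1 is 0.025 m, then the turn, a rotation vector about the tool's x, y, z normalised to -1 to 1, where 1 is 8 degrees, then the closure, from -1 (fully open) to 1 (shut). A call has exactly 10 rows; each row shifts and turns the commanded pose from where the row before left it, along the tool's axes as they then stand; what a row does not reach is not made up. A row lasts 1/10 s, in which the tool goes at most 50 mm and 8.59 degrees, less where a joint would pass 70% of its speed; a pose out of reach is approached as far as the arm can. A call with a number of a shift or a turn outside -1 to 1 is refused whole. A call with a gripper value outside its range is refused whole. The fingers move at their own pace and stop on an object; the grip force is fixed at half the most. Time passes only in rows, so rows that do not move let the fingers close, or fill a call up. It gives the time, the measured TCP pose, the force, the opening and the grip force at its end, in the units of the state.
- r.sense(): the state, without advancing time (a new reading comes with each control period).
- r.capture(name): name is "scene" or "top"; returns (picture, depth): 480x640x3 uint8, red, green, blue; 480x640 float32, m along the optical axis (not along the pixel's ray), 0 where there is no reading.
- r.get_calibration(name): a dict with "mtx" (3x3 intrinsics, pixels), "extrinsics" (4x4, takes a point from camera to world coordinates). Camera axes: x right, y up, looking along -z (the intrinsics and any distortion apply to the point x, -y, -z); pixel columns grow to the right and rows downward; lengths in m; the calibration is good to about 2 mm. A picture is of the moment at which its call begins. get_calibration takes no time and is no camera call.
- r.finish_job(): hands the job in; it is judged then, once.
The state is a dict: "time_s": time; "joints": joint angles; "joint_velocities": joint speeds; "effort": joint torques, N m; "tcp_pos": TCP position; "ee_rot": TCP orientation; "wrist_force": force on the tool from outside, world axes, zero at the start; "moment": the same for the moment, N m; "gripper_width": opening from 0.0 (shut) to 1.0 (fully open); "gripper_force": force on a finger pad.
Only numpy, scipy, OpenCV 4.12 (cv2) and the standard library are available. Lean on these libraries where they do the work, as an engineer would, in place of code of your own. Each camera call takes 0.05 s, during which the arm holds its last target. There are 200 camera calls.

TASK

A pair of brake pads has been left on the sloping ledge under the oil tap pipe. Lay it flat on the floor of the open drawer that already holds the same kind of brake pads, without dropping it in, let go, and then slide that drawer fully shut. Leave the other drawer open as it is, and do not knock or shift anything else on the bench.

Things in the scene. Friction and masses are not known exactly. Their poses are not given: they have to be found in the camera images.
- pads_loose: The brake pads to put away: two steel plates with dark friction blocks between them, one rigid stack 106 long (88 without the 22 mm wide ears) x 50 x 32 mm thick, 0.35 to 0.7 kg. Origin: centre of its underside; x its length, y its 50 mm width, z its thickness. It starts in one bay of the ledge, length up the slope, so its z leans 28 degrees from vertical towards the robot.
- pads_stored: An identical pair of brake pads, lying flat in one of the two drawers near the mouth of the housing, its length roughly across the drawer. Origin: centre of its underside; axes as for pads_loose. It shows which drawer to use.
- oil_filter: White round oil filter, 60 mm diameter, 45 mm tall, standing in the other drawer. Origin: centre of its underside. Leave alone.
- carton: Plain brown carton 106 x 58 x 42 mm, lying in the other bay of the ledge. Origin: centre of its underside; x its length (up the slope), z its thickness. Leave alone.
- station: Fixed tap stand. Origin on the bench under the ledge's middle; x away from the robot. The ledge, 310 mm wide, slopes up 28 degrees towards +x; surface 60 mm high at x = 0; a 12 mm lip 54 mm down the slope; ridges 6 mm wide, 14 mm high at y = -152, 0, 152 mm make two bays, middles at y = 76 and -76 mm. Posts 265 mm high at x = 90, y = +-178 mm, with arms forward to the pipe.
- tap_pipe (a point): Middle of the horizontal pipe (36 mm diameter, 370 mm long along the station's y), 245 mm above the bench, straight above the ledge's middle, so the ledge is reached from the robot's side with a leaning tool. Three taps (26 mm diameter) hang 45 mm behind it, down to 70 mm below its axis.
- unit: Fixed low drawer unit, two drawers side by side. Origin on the bench, 34 mm in front of the housing's mouth, on the centreline; x points away from the robot, y left. Housing: x 34 to 284 mm, 360 mm wide, top 84 mm above the bench; a can and a bottle up to 115 mm tall are fixed on its far half. Closed drawer fronts reach from x = 20 to 34 mm.
- drawer0 (a joint): Opening of the left (+y) drawer in m: 0 fully shut, 0.2 fully open; drawers slide out towards the unit's -x.
- drawer1 (a joint): Opening of the right (-y) drawer in m, likewise.
- drawer0_floor (a point): Middle of the front edge of the inner floor of the left drawer (moves with it), 18 mm above the bench; axes as for the unit. The inside runs from x = 0 to 220 mm and y = -75 to 75 mm; side walls 4 mm thick, 36 mm high above the floor; front panel from x = -18 to -4 mm, its top 52 mm above the floor.
- drawer1_floor (a point): The same point of the right drawer.
- drawer0_pull (a point): Middle of the outer face of the pull ledge of the left drawer: a dark bar 90 mm wide (y), 12 mm high, standing 14 mm out of the front panel, 60 mm above the bench. Push here towards +x to shut it.
- drawer1_pull (a point): The same point of the right drawer.
- jug: Aluminium pouring jug, 100 mm diameter at the foot, 120 mm tall, handle to its +y reaching 79 mm from the middle, standing between the robot and the ledge. Origin: centre of its underside. Leave alone.
- funnel: Black funnel standing mouth down, 100 mm diameter, 85 mm tall, between the robot and the ledge. Origin: centre of its underside. Leave alone.
- wrench: Steel wrench 200 mm long lying on top of the drawer unit. Leave alone.
- torch: Hand torch 145 mm long, 36 mm across its head, lying on the bench near the middle. Origin: under its middle. Leave alone.
Mind the look-alikes: they are no part of the job. Leave any blue look-alike of the pads_stored alone.

How it is judged:
By the outcome, as a careful person would: the job done as asked, in the order asked, and still so for the second after the job is handed in, with the robot touching nothing.
It also fails if it takes over 54 s, if anything falls off the work surface, if the arm or the gripper's body presses on something with over 40 N, if the wrist force passes 120 N, or if a joint passes its speed limit or range.

## Working session

There is one attempt and no reset: what is moved stays moved. The work goes in short steps, Python scripts to look and compute and a tool call to move; the robot and the scene stay as the last step left them, time stands still between calls to the robot, and variables do not carry over. Pictures are saved under pics/ and viewed, at most 10 in all, crops included, and the job is handed in when it is done.

Besides the shell and the picture viewer there is one more tool, called after "Emit:" by a JSON object that holds its "op" and its "data". jog_arm: Moves the arm, as the interface text tells. Scaled input: -1 to 1 covers 0.025 m each way for a shift and 8 degrees each way for a turn. Its arguments: {"type":"object","properties":{"plan":{"type":"string"}},"required":["plan"]}

```bash
ls; mkdir -p pics
python3 - <<'E'
from station import r
import cv2,numpy as np
for n in("scene","top"):
    p,d=r.capture(n); cv2.imwrite(f"pics/{n}0.png",p[:,:,::-1]); np.save(f"pics/{n}0.npy",d)
    c=r.get_calibration(n); print({k:np.round(v,4).tolist() if not isinstance(v,str) else v for k,v in c.items()})
s=r.sense();print(s['time_s'],s['tcp_pos'],np.round(s['ee_rot'],3).tolist())
E
```

```text
pics
{'mtx': [[447.9208, 0.0, 314.8967], [0.0, 447.9208, 245.6809], [0.0, 0.0, 1.0]], 'extrinsics': [[-0.1597, -0.7879, 0.5947, 1.3412], [0.9872, -0.1261, 0.0981, 0.1717], [-0.0023, 0.6028, 0.7979, 1.1624], [0.0, 0.0, 0.0, 1.0]]}
{'mtx': [[543.7967, 0.0, 330.2685], [0.0, 543.7967, 247.9585], [0.0, 0.0, 1.0]], 'extrinsics': [[0.0174, 0.9953, -0.0952, 0.485], [-0.9995, 0.0198, 0.0239, 0.0711], [0.0257, 0.0947, 0.9952, 1.3401], [0.0, 0.0, 0.0, 1.0]]}
0.1 [ 0.26191468 -0.56687346  0.22155624] [[-0.908, -0.419, -0.001], [-0.419, 0.908, 0.002], [0.0, 0.002, -1.0]]
```

View pics/scene0.png

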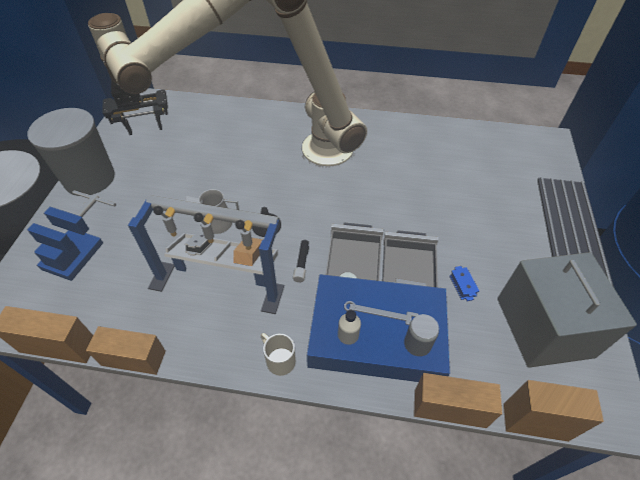

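View pics/top0.png

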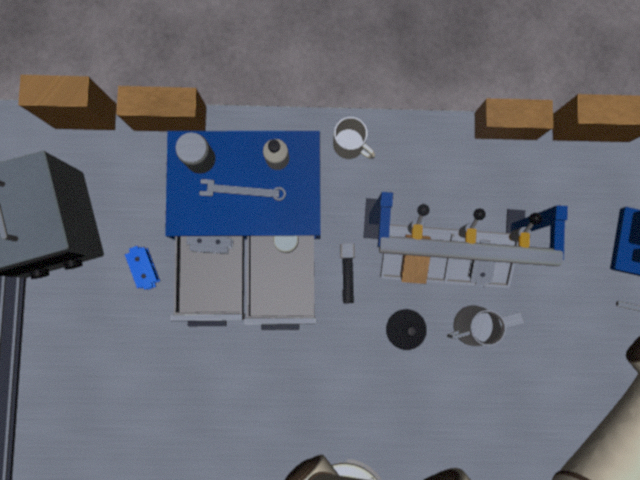

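The top view puts the loose pads at about (483,270), in the right bay of the ledge. The carton is at (416,268), the jug at (487,328) and the funnel at (406,329).

Possible mix-ups for the pads:
- The stack in the left drawer at (207,243), which is pads_stored.
- The blue look-alike on the bench at (142,268).
- The carton at (416,268).

I choose (483,270). The target is the left drawer, drawer0, and the right one holds the filter at (286,243). Next is a close crop with measurements.

```bash
cat > h.py <<'E'
import numpy as np,cv2
from station import r
def ray(n,u,v):
    c=r.get_calibration(n);K=c['mtx'];E=np.array(c['extrinsics'])
    uv=np.array([[[u,v]]],float)
    D=c.get('dist'); 
    x,y=cv2.undistortPoints(uv,np.array(K),D)[0,0]
    return E[:3,3],E[:3,:3]@np.array([x,-y,-1.])
def plane(n,u,v,z):
    o,d=ray(n,u,v);return o+d*(z-o[2])/d[2]
def cloud(n,d):
    c=r.get_calibration(n);K=c['mtx'];E=np.array(c['extrinsics'])
    v,u=np.mgrid[:480,:640]
    P=np.stack([(u-K[0][2])/K[0][0]*d,-(v-K[1][2])/K[1][1]*d,-d],-1)
    return P@E[:3,:3].T+E[:3,3]
E
python3 - <<'E'
from h import *
t=cv2.imread('pics/top0.png');s=cv2.imread('pics/scene0.png')
a=cv2.resize(t[185:360,370:570],None,fx=4,fy=3.4286*1.1667/1.0,interpolation=cv2.INTER_CUBIC)
a=cv2.resize(t[190:350,370:575],(800,600*800//800),interpolation=cv2.INTER_CUBIC) if 0 else cv2.resize(t[195:345,370:570],(800,600),interpolation=cv2.INTER_CUBIC)
cv2.imwrite('pics/c1.png',a)
b=np.vstack([cv2.resize(s[190:265,130:290],(640,300),interpolation=cv2.INTER_CUBIC),cv2.resize(t[225:330,160:330],(640,300)[:1]+(300,),interpolation=cv2.INTER_CUBIC)])
cv2.imwrite('pics/c2.png',b)
C=cloud('top',np.load('pics/top0.npy'))
for nm,(u,v) in dict(bench=(100,350),loose=(483,270),loose2=(483,278),carton=(416,270),stored=(207,243),jug=(487,328),funnel=(406,329),d0floor=(210,285),d1floor=(285,285),pull0=(207,323),pull1=(280,326),top=(250,215),pipeL=(390,246),pipeR=(555,256),post=(386,200),post2=(561,213),lip0=(385,281),lip1=(510,286)).items(): print(nm,np.round(C[v,u],3))
E
```

```text
bench [ 0.355  0.59  -0.003]
loose [ 0.561 -0.318  0.078]
loose2 [ 0.542 -0.318  0.077]
carton [ 0.557 -0.158  0.091]
stored [0.614 0.333 0.05 ]
jug [ 0.424 -0.347  0.01 ]
funnel [ 0.421 -0.138  0.074]
d0floor [0.516 0.328 0.018]
d1floor [0.519 0.147 0.021]
pull0 [0.427 0.322 0.069]
pull1 [0.423 0.154 0.066]
top [0.679 0.229 0.082]
pipeL [ 0.595 -0.074  0.261]
pipeR [ 0.581 -0.407  0.262]
post [ 0.687 -0.065  0.264]
post2 [ 0.668 -0.419  0.267]
lip0 [ 0.534 -0.097  0.002]
lip1 [ 0.527 -0.409 -0.002]
```

View pics/c1.png

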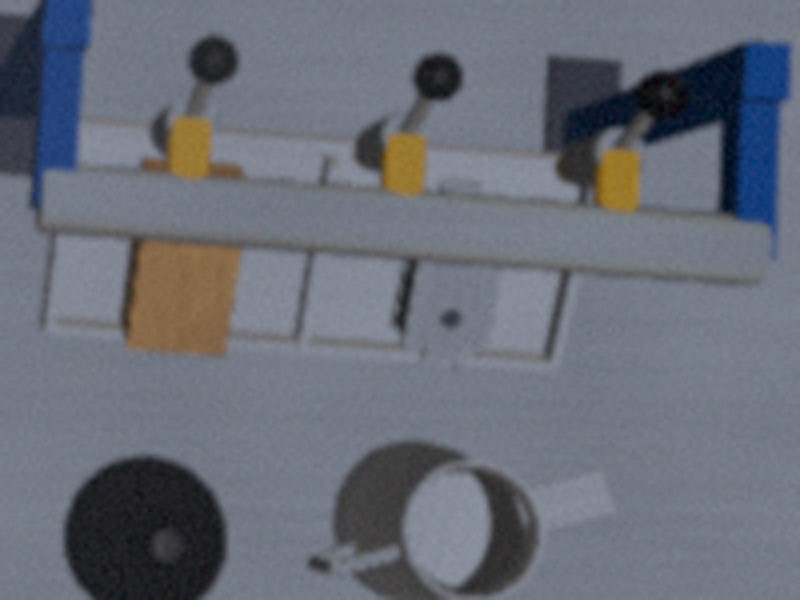

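View pics/c2.png

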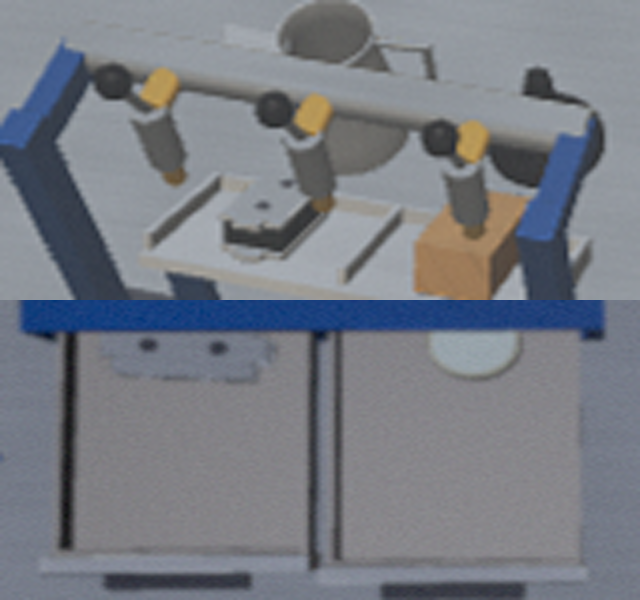

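The crop shows a grey steel stack with dark friction blocks at c1 x 405–497, resting against the lip. It is the loose pair in the -y bay. Next I measure the frames.

Run:
```python
from h import *
t=cv2.imread('pics/top0.png');D=np.load('pics/top0.npy')
C=cloud('top',D)
S=cloud('scene',np.load('pics/scene0.npy'))
def box(C,x0,x1,y0,y1,z0,z1):
    m=(C[...,0]>x0)&(C[...,0]<x1)&(C[...,1]>y0)&(C[...,1]<y1)&(C[...,2]>z0)&(C[...,2]<z1);return C[m]
for nm,X in(('top',C),('scene',S)):
    P=box(X,.54,.63,-.40,-.09,.225,.28)
    a=np.polyfit(P[:,1],P[:,0],1);print(nm,'pipe slope deg',np.degrees(np.arctan(a[0])),'x at y=-.245',np.polyval(a,-.245),len(P),P[:,2].max())
    B=box(X,.62,.72,-.5,0,.25,.28);L=B[B[:,1]>-.24];R=B[B[:,1]<-.24];print(' posts y',L[:,1].min(),L[:,1].max(),R[:,1].min(),R[:,1].max(), 'x',np.percentile(L[:,0],[2,98]),np.percentile(R[:,0],[2,98]))
    J=box(X,.3,.55,-.46,-.22,.105,.135);print(' jug rim',J.min(0),J.max(0)) if len(J) else 0
    F=box(X,.3,.5,-.21,-.06,.05,.1);print(' funnel',F.min(0),F.max(0))
    p=box(X,.505,.60,-.36,-.27,.05,.13)
    H=box(X,.60,.95,.05,.45,.078,.092);print(' housing',np.percentile(H,[.5,99.5],axis=0).round(3).tolist())
    # front mouth edge of housing
    e=[(y,box(H[None],.6,.95,y-.01,y+.01,0,1)[:,0].min()) for y in np.arange(.1,.40,.05)];e=np.array(e);print(' edge',e.round(3).tolist())
    for y0,y1 in((.27,.39),(.08,.21)):
        G=box(X,.40,.50,y0,y1,.062,.076); 
        ff=[(y,*np.percentile(G[abs(G[:,1]-y)<.01][:,0],[3,50,97])) for y in np.arange(y0+.01,y1,.03) if (abs(G[:,1]-y)<.01).sum()>3]
        print(' front',np.round(ff,3).tolist())
    ST=box(X,.55,.66,.24,.42,.042,.06);print(' stored',ST.min(0),ST.max(0))
```

```text
top pipe slope deg 2.48532502353527 x at y=-.245 0.5930901742692017 3075 0.2688718649024546
 posts y -0.23982377901918417 -0.05256376422164369 -0.43294430587247035 -0.24039072939344447 x [0.62104278 0.70309277] [0.62078863 0.68396513]
 jug rim [ 0.39288006 -0.389105    0.1050058 ] [ 0.46891835 -0.27135592  0.13487653]
 funnel [ 0.40381538 -0.16118785  0.05084338] [ 0.43231471 -0.13418939  0.09168628]
 housing [[0.631, 0.068, 0.078], [0.9, 0.426, 0.091]]
 edge [[0.1, 0.636], [0.15, 0.635], [0.2, 0.633], [0.25, 0.631], [0.3, 0.63], [0.35, 0.629], [0.4, 0.628]]
 front [[0.28, 0.423, 0.439, 0.449], [0.31, 0.423, 0.437, 0.448], [0.34, 0.422, 0.436, 0.448], [0.37, 0.424, 0.44, 0.447]]
 front [[0.09, 0.433, 0.44, 0.445], [0.12, 0.419, 0.433, 0.444], [0.15, 0.416, 0.432, 0.444], [0.18, 0.416, 0.43, 0.441]]
 stored [0.55114559 0.24101503 0.04212051] [0.63294959 0.41960789 0.05829971]
scene pipe slope deg 2.713720051426263 x at y=-.245 0.5987974555970351 1473 0.26873687437032234
 posts y -0.23966398400937472 -0.05147148219022829 -0.4310592573324012 -0.24008377273180648 x [0.62164348 0.70465911] [0.6211742  0.68459408]
 jug rim [ 0.38613431 -0.38763647  0.1051741 ] [ 0.46352643 -0.27166857  0.13241069]
 funnel [ 0.40957433 -0.16113417  0.06268146] [ 0.42946895 -0.1346561   0.09038017]
 housing [[0.631, 0.071, 0.079], [0.884, 0.427, 0.092]]
 edge [[0.1, 0.634], [0.15, 0.634], [0.2, 0.631], [0.25, 0.63], [0.3, 0.628], [0.35, 0.627], [0.4, 0.626]]
 front [[0.28, 0.424, 0.445, 0.452], [0.31, 0.42, 0.438, 0.449], [0.34, 0.421, 0.437, 0.449], [0.37, 0.422, 0.44, 0.448]]
 front [[0.09, 0.431, 0.441, 0.447], [0.12, 0.417, 0.436, 0.444], [0.15, 0.418, 0.436, 0.445], [0.18, 0.416, 0.434, 0.442]]
 stored [0.55082408 0.24969778 0.04356651] [0.60917816 0.40884366 0.05980354]
```

Run:
```python
from h import *
C={'top':cloud('top',np.load('pics/top0.npy')),'scene':cloud('scene',np.load('pics/scene0.npy'))}
yaw=np.radians(-2.6);R=np.array([[np.cos(yaw),-np.sin(yaw),0],[np.sin(yaw),np.cos(yaw),0],[0,0,1]]);O=np.array([.596,-.238,0])
a=np.radians(28);T=np.array([[np.cos(a),0,-np.sin(a)],[0,1,0],[np.sin(a),0,np.cos(a)]])
for n,X in C.items():
    Q=(X-O)@R  # station
    W=(Q-[0,0,.06])@T # slope frame: u up slope, y, w normal
    m=(abs(W[...,0])<.07)&(W[...,1]>-.15)&(W[...,1]<-.005)
    sf=W[m&(abs(W[...,2])<.006)];print(n,'surface w',np.median(sf[:,2]),len(sf))
    t=W[m&(abs(W[...,2]-.032)<.008)];print(' top w',np.median(t[:,2]),len(t))
    for u in np.arange(-.06,.061,.01):
        k=t[abs(t[:,0]-u)<.005]
        if len(k)>3: print('  u %.2f'%u,np.percentile(k[:,1],[3,97]).round(3),len(k))
    print(' u range',np.percentile(t[:,0],[1,99]))
    lip=W[(abs(W[...,2]-.012)<.006)&(W[...,0]<-.045)&(W[...,0]>-.075)&(W[...,1]<-.11)&(W[...,1]>-.145)];print(' lip u',np.percentile(lip[:,0],[3,97]))
    for nm,y0 in(('rid0',0),('rid-',-.152)):
        k=W[(abs(W[...,1]-y0)<.015)&(abs(W[...,2]-.013)<.004)&(abs(W[...,0])<.045)];print(nm,np.percentile(k[:,1],[5,50,95]) if len(k) else 0,len(k))
    Z=X; m=(Z[...,0]>.5)&(Z[...,0]<.64)&(Z[...,1]>.255)&(Z[...,1]<.405)&(abs(Z[...,2]-.05)<.006)
    k=Z[m]
    print('stored',[(round(y,2),k[abs(k[:,1]-y)<.006][:,0].min().round(3)) for y in np.arange(.265,.40,.02) if (abs(k[:,1]-y)<.006).any()])
    s=Z[(Z[...,0]>.46)&(Z[...,0]<.6)&(Z[...,1]>.22)&(Z[...,1]<.45)&(abs(Z[...,2]-.052)<.006)]
    print('walls hist',[(round(y,3),int((abs(s[:,1]-y)<.0025).sum())) for y in np.arange(.235,.43,.005)])
    k=Z[(abs(Z[...,0]-.44)<.012)&(abs(Z[...,1]-.3)<.16)&(abs(Z[...,2]-.07)<.004)];print('front gaps',[(round(y,3)) for y in np.arange(.06,.45,.004) if (abs(k[:,1]-y)<.002).sum()==0])
    k=Z[(Z[...,0]>.35)&(Z[...,0]<.52)&(abs(Z[...,1]+.34)<.15)&(Z[...,2]>.03)&(Z[...,2]<.14)];print('jug',k.min(0),k.max(0))
```

```text
top surface w 0.00203442772930143 1144
 top w 0.034223257833643585 517
  u -0.06 [-0.089 -0.068] 9
  u -0.05 [-0.102 -0.057] 54
  u -0.04 [-0.103 -0.056] 84
  u -0.03 [-0.103 -0.056] 85
  u -0.02 [-0.104 -0.056] 88
  u -0.01 [-0.104 -0.056] 87
  u 0.00 [-0.104 -0.056] 89
  u 0.01 [-0.101 -0.056] 21
 u range [-0.05614373  0.00710417]
 lip u [-0.06614825 -0.0513487 ]
rid0 [-0.00449569 -0.00129642  0.00131849] 44
rid- [-0.1571473  -0.1520363  -0.14909593] 39
stored [(np.float64(0.29), np.float64(0.594)), (np.float64(0.31), np.float64(0.596)), (np.float64(0.33), np.float64(0.596)), (np.float64(0.35), np.float64(0.597)), (np.float64(0.37), np.float64(0.597)), (np.float64(0.39), np.float64(0.614))]
walls hist [(np.float64(0.235), 88), (np.float64(0.24), 1), (np.float64(0.245), 20), (np.float64(0.25), 108), (np.float64(0.255), 0), (np.float64(0.26), 0), (np.float64(0.265), 0), (np.float64(0.27), 0), (np.float64(0.275), 0), (np.float64(0.28), 0), (np.float64(0.285), 3), (np.float64(0.29), 4), (np.float64(0.295), 4), (np.float64(0.3), 3), (np.float64(0.305), 4), (np.float64(0.31), 4), (np.flo
[... 2894 characters left out ...]
25), 0)]
front gaps [np.float64(0.06), np.float64(0.064), np.float64(0.068), np.float64(0.072), np.float64(0.076), np.float64(0.08), np.float64(0.084), np.float64(0.088), np.float64(0.092), np.float64(0.096), np.float64(0.1), np.float64(0.104), np.float64(0.108), np.float64(0.112), np.float64(0.116), np.float64(0.12), np.float64(0.124), np.float64(0.128), np.float64(0.132), np.float64(0.136), np.float64(0.24), np.float64(0.408), np.float64(0.412), np.float64(0.416), np.float64(0.42), np.float64(0.424), np.float64(0.428), np.float64(0.432), np.float64(0.436), np.float64(0.44), np.float64(0.444), np.float64(0.448)]
jug [ 0.38342466 -0.38763647  0.03064191] [ 0.47867548 -0.2380208   0.13640538]
```

```bash
cat >> h.py <<'E'
from scipy.spatial.transform import Rotation as Ro
yaw=np.radians(-2.6);RS=Ro.from_euler('z',yaw).as_matrix();O=np.array([.596,-.238,0])
a=np.radians(28);T=np.array([[np.cos(a),0,-np.sin(a)],[0,1,0],[np.sin(a),0,np.cos(a)]])
slope=lambda u,y,w: RS@(T@np.array([u,y,w])+[0,0,.06])+O
def tool(z,y):
    z=np.array(z,float)/np.linalg.norm(z);y=np.array(y,float);y-=z*(y@z);y/=np.linalg.norm(y)
    return np.c_[np.cross(y,z),y,z]
RG=tool(-(RS@T)[:,2],RS[:,1])
def down(deg): return tool([0,0,-1],[-np.sin(np.radians(deg)),np.cos(np.radians(deg)),0])
def rows(p,R,n,start=None):
    s=r.sense();p0,R0=(np.array(s['tcp_pos']),np.array(s['ee_rot'])) if start is None else start
    rv=Ro.from_matrix(R0.T@R).as_rotvec();d=(np.array(p)-p0)/n
    for i in range(n):
        Ri=R0@Ro.from_rotvec(rv*i/n).as_matrix()
        print(' '.join('%.2f'%x for x in np.r_[Ri.T@d/.025,np.degrees(rv)/n/8]))
    return np.array(p),R
E
python3 -c "
from h import *
p=slope(-.005,-.0795,.18);print(p,slope(-.005,-.0795,.0075));rows(p,RG,20)"
```

```text
[ 0.50356556 -0.3133845   0.21658321] [ 0.58446604 -0.31705817  0.06427475]
-0.65 0.26 0.01 0.04 -0.17 0.17
-0.64 0.27 0.02 0.04 -0.17 0.17
-0.64 0.29 0.04 0.04 -0.17 0.17
-0.63 0.30 0.05 0.04 -0.17 0.17
-0.62 0.32 0.06 0.04 -0.17 0.17
-0.61 0.33 0.08 0.04 -0.17 0.17
-0.60 0.35 0.09 0.04 -0.17 0.17
-0.59 0.36 0.10 0.04 -0.17 0.17
-0.58 0.38 0.11 0.04 -0.17 0.17
-0.57 0.39 0.13 0.04 -0.17 0.17
-0.56 0.40 0.14 0.04 -0.17 0.17
-0.54 0.42 0.15 0.04 -0.17 0.17
-0.53 0.43 0.16 0.04 -0.17 0.17
-0.51 0.44 0.17 0.04 -0.17 0.17
-0.50 0.46 0.18 0.04 -0.17 0.17
-0.48 0.47 0.19 0.04 -0.17 0.17
-0.47 0.48 0.19 0.04 -0.17 0.17
-0.45 0.49 0.20 0.04 -0.17 0.17
-0.44 0.51 0.21 0.04 -0.17 0.17
-0.42 0.52 0.22 0.04 -0.17 0.17
```

Emit:
{"op": "jog_arm", "data": {"plan": "-0.65 0.26 0.01 0.04 -0.17 0.17 -1; -0.64 0.27 0.02 0.04 -0.17 0.17 -1; -0.64 0.29 0.04 0.04 -0.17 0.17 -1; -0.63 0.30 0.05 0.04 -0.17 0.17 -1; -0.62 0.32 0.06 0.04 -0.17 0.17 -1; -0.61 0.33 0.08 0.04 -0.17 0.17 -1; -0.60 0.35 0.09 0.04 -0.17 0.17 -1; -0.59 0.36 0.10 0.04 -0.17 0.17 -1; -0.58 0.38 0.11 0.04 -0.17 0.17 -1; -0.57 0.39 0.13 0.04 -0.17 0.17 -1"}}

```text
time_s: 1.1
tcp_pos: [0.3832, -0.44, 0.2196]
ee_rot: [[-0.952, -0.189, 0.24], [-0.189, 0.982, 0.021], [-0.24, -0.026, -0.97]]
wrist_force: [-0.4, -0.7, 0.1]
gripper_width: 1.002
gripper_force: 0.0
```

Emit:
{"op": "jog_arm", "data": {"plan": "-0.56 0.40 0.14 0.04 -0.17 0.17 -1; -0.54 0.42 0.15 0.04 -0.17 0.17 -1; -0.53 0.43 0.16 0.04 -0.17 0.17 -1; -0.51 0.44 0.17 0.04 -0.17 0.17 -1; -0.50 0.46 0.18 0.04 -0.17 0.17 -1; -0.48 0.47 0.19 0.04 -0.17 0.17 -1; -0.47 0.48 0.19 0.04 -0.17 0.17 -1; -0.45 0.49 0.20 0.04 -0.17 0.17 -1; -0.44 0.51 0.21 0.04 -0.17 0.17 -1; -0.42 0.52 0.22 0.04 -0.17 0.17 -1"}}

```text
time_s: 2.1
tcp_pos: [0.5046, -0.314, 0.2169]
ee_rot: [[-0.884, 0.051, 0.464], [0.048, 0.999, -0.019], [-0.465, 0.006, -0.885]]
wrist_force: [0.0, 0.1, -0.1]
gripper_width: 0.999
gripper_force: 0.0
```

```bash
python3 -c "
from h import *
s=r.sense();print(s['time_s'],s['tcp_pos'],np.round(s['joints'],1),s['wrist_force'],np.round(Ro.from_matrix(np.array(s['ee_rot']).T@RG).as_rotvec(degrees=True),2))
rows(slope(-.005,-.0795,.06),RG,10)
print((RG.T@(np.array(s['tcp_pos'])-slope(-.005,-.0795,.0075))).round(4))
p,_=r.capture('scene');cv2.imwrite('pics/s1.png',cv2.resize(p[120:300,100:340],(800,600),interpolation=cv2.INTER_CUBIC)[:,:,::-1])"
```

```text
2.1 [ 0.50456292 -0.3140327   0.21686805] [-21.4   9.5 -17.8 -14.6 -37.2 -61.9] [ 0.01895587  0.14974385 -0.09019127] [ 0.14 -0.31 -0.46]
0.00 0.00 0.48 0.00 -0.00 -0.01
0.00 0.00 0.48 0.00 -0.00 -0.01
0.00 0.00 0.48 0.00 -0.00 -0.01
0.00 0.00 0.48 0.00 -0.00 -0.01
0.00 0.00 0.48 0.00 -0.00 -0.01
0.00 0.00 0.48 0.00 -0.00 -0.01
0.00 0.00 0.48 0.00 -0.00 -0.01
0.00 0.00 0.48 0.00 -0.00 -0.01
0.00 0.00 0.48 0.00 -0.00 -0.01
0.00 0.00 0.48 0.00 -0.00 -0.01
[-0.001  -0.0006 -0.1723]
```

View pics/s1.png

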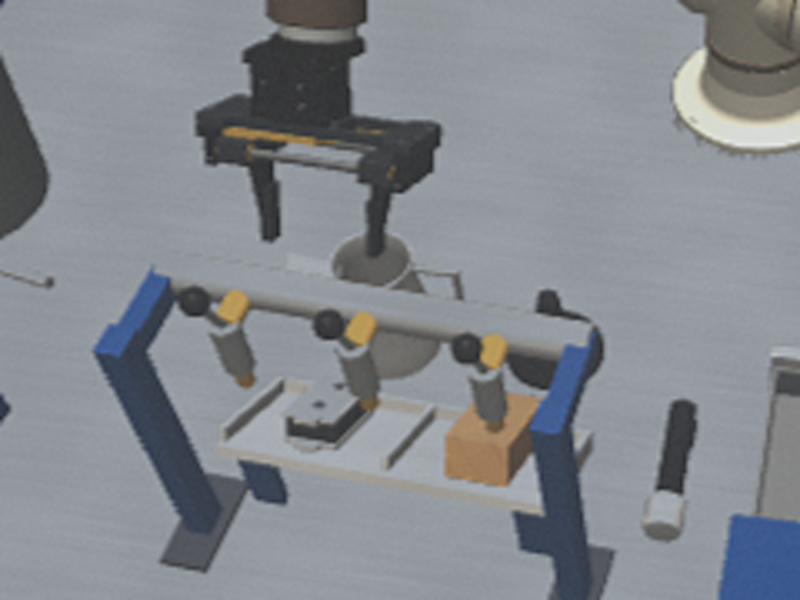

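The view shows the leaning gripper in front of the pipe with its fingers at (268,215) and (378,230), lined up with the pads at (322,410). I'm advancing along the tool axis.

Emit:
{"op": "jog_arm", "data": {"plan": "0 0 0.48 0 0 0 -1; 0 0 0.48 0 0 0 -1; 0 0 0.48 0 0 0 -1; 0 0 0.48 0 0 0 -1; 0 0 0.48 0 0 0 -1; 0 0 0.48 0 0 0 -1; 0 0 0.48 0 0 0 -1; 0 0 0.48 0 0 0 -1; 0 0 0.48 0 0 0 -1; 0 0 0.48 0 0 0 -1"}}

```text
time_s: 3.15
tcp_pos: [0.5606, -0.317, 0.1101]
ee_rot: [[-0.884, 0.05, 0.464], [0.047, 0.999, -0.019], [-0.464, 0.005, -0.886]]
wrist_force: [0.3, -0.4, 0.4]
gripper_width: 1.002
gripper_force: 0.0
```

```bash
python3 -c "
from h import *
s=r.sense();print(s['tcp_pos'],s['wrist_force'],(RG.T@(np.array(s['tcp_pos'])-slope(-.005,-.0795,.0075))).round(4),np.round(Ro.from_matrix(np.array(s['ee_rot']).T@RG).as_rotvec(degrees=True),2))"
```

```text
[ 0.56059152 -0.31698336  0.110126  ] [ 0.30985867 -0.39616558  0.43717516] [-0.0005 -0.001  -0.0517] [ 0.13 -0.32 -0.38]
```

Emit:
{"op": "jog_arm", "data": {"plan": "0.01 0.01 0.25 0 0 0 -1; 0.01 0.01 0.25 0 0 0 -1; 0 0.01 0.25 0 0 0 -1; 0 0.01 0.25 0 0 0 -1; 0 0 0.25 0 0 0 -1; 0 0 0.25 0 0 0 -1; 0 0 0.25 0 0 0 -1; 0 0 0.2 0 0 0 -1; 0 0 0.1 0 0 0 -1; 0 0 0 0 0 0 -1"}}

```text
time_s: 4.15
tcp_pos: [0.5834, -0.3168, 0.0649]
ee_rot: [[-0.885, 0.05, 0.463], [0.047, 0.999, -0.019], [-0.464, 0.005, -0.886]]
wrist_force: [0.2, 0.3, -0.7]
gripper_width: 1.001
gripper_force: 0.0
```

Emit:
{"op": "jog_arm", "data": {"plan": "0 0 0 0 0 0 0; 0 0 0 0 0 0 0.4; 0 0 0 0 0 0 0.6; 0 0 0 0 0 0 0.8; 0 0 0 0 0 0 1; 0 0 0 0 0 0 1; 0 0 0 0 0 0 1; 0 0 0 0 0 0 1; 0 0 0 0 0 0 1; 0 0 0 0 0 0 1"}}

```text
time_s: 5.15
tcp_pos: [0.5831, -0.3164, 0.0652]
ee_rot: [[-0.885, 0.05, 0.463], [0.047, 0.999, -0.018], [-0.464, 0.006, -0.886]]
wrist_force: [-3.1, 4.5, 2.3]
gripper_width: 0.558
gripper_force: 30.0
```

The grip holds at 48.5 mm, which fits the 50 mm width. I'm backing off along the slope normal with a small downslope shift.

Emit:
{"op": "jog_arm", "data": {"plan": "0 0 -0.1 0 0 0 1; 0 0 -0.2 0 0 0 1; 0 0 -0.4 0 0 0 1; 0 0 -0.5 0 0 0 1; 0.1 0 -0.5 0 0 0 1; 0.15 0 -0.5 0 0 0 1; 0.2 0 -0.5 0 0 0 1; 0.2 0 -0.6 0 0 0 1; 0.15 0 -0.6 0 0 0 1; 0.1 0 -0.6 0 0 0 1"}}

```text
time_s: 6.15
tcp_pos: [0.5104, -0.3138, 0.1559]
ee_rot: [[-0.884, 0.05, 0.465], [0.047, 0.999, -0.019], [-0.465, 0.005, -0.885]]
wrist_force: [1.0, 1.2, -6.7]
gripper_width: 0.564
gripper_force: 30.0
```

Emit:
{"op": "jog_arm", "data": {"plan": "0 0 -0.6 0 0 0 1; 0 0 -0.6 0 0 0 1; 0 0 -0.6 0 0 0 1; 0 0 -0.6 0 0 0 1; 0 0 -0.6 0 0 0 1; 0 0 -0.6 0 0 0 1; 0 0 -0.5 0 0 0 1; 0 0 -0.4 0 0 0 1; 0 0 -0.2 0 0 0 1; 0 0 0 0 0 0 1"}}

```text
time_s: 7.15
tcp_pos: [0.4568, -0.3117, 0.2594]
ee_rot: [[-0.884, 0.05, 0.465], [0.047, 0.999, -0.019], [-0.466, 0.005, -0.885]]
wrist_force: [-0.4, -0.3, -6.4]
gripper_width: 0.558
gripper_force: 30.0
```

```bash
python3 -c "
from h import *
s=r.sense();print(s['time_s'],s['tcp_pos'],s['wrist_force'],s['gripper_width'],np.round(s['joints'],1))
p,d=r.capture('scene');cv2.imwrite('pics/s2.png',cv2.resize(p[90:270,100:340],(800,600),interpolation=cv2.INTER_CUBIC)[:,:,::-1])"
```

```text
7.15 [ 0.45681952 -0.31165887  0.25940022] [-0.43116535 -0.27249883 -6.37584372] 0.5583083683063479 [-23.5   3.4 -18.5 -14.3 -42.9 -61.1]
```

View pics/s2.png

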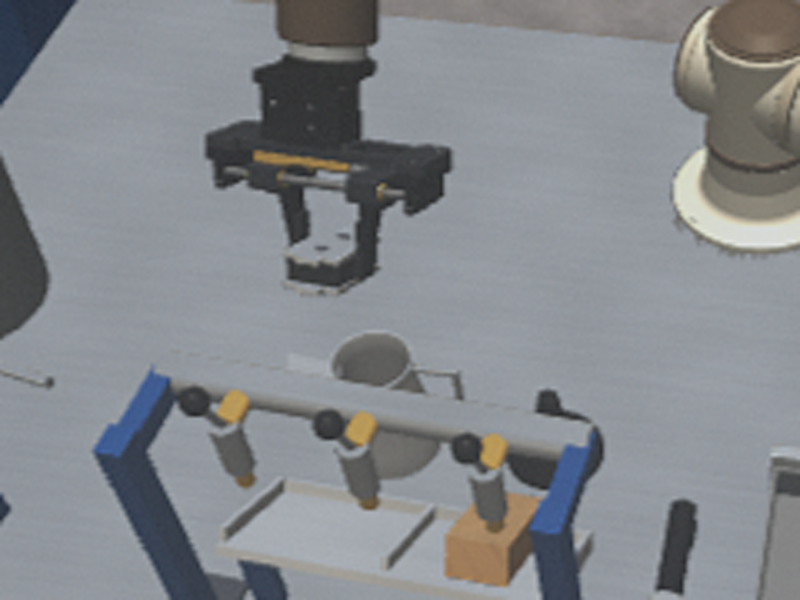

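The pads are held squarely at (325,265) and the bay is empty. Next is the transit to above drawer0, uprighting the tool on the way.

```bash
python3 -c "
from h import *
rows([.505,.328,.20],down(1.4),30)"
```

```text
0.02 0.85 0.08 -0.00 0.12 -0.02
0.02 0.85 0.08 -0.00 0.12 -0.02
0.01 0.85 0.08 -0.00 0.12 -0.02
0.01 0.85 0.08 -0.00 0.12 -0.02
0.01 0.85 0.09 -0.00 0.12 -0.02
0.00 0.85 0.09 -0.00 0.12 -0.02
-0.00 0.85 0.09 -0.00 0.12 -0.02
-0.00 0.85 0.09 -0.00 0.12 -0.02
-0.01 0.85 0.09 -0.00 0.12 -0.02
-0.01 0.85 0.09 -0.00 0.12 -0.02
-0.02 0.85 0.09 -0.00 0.12 -0.02
-0.02 0.85 0.09 -0.00 0.12 -0.02
-0.02 0.85 0.09 -0.00 0.12 -0.02
-0.03 0.85 0.09 -0.00 0.12 -0.02
-0.03 0.85 0.09 -0.00 0.12 -0.02
-0.03 0.85 0.09 -0.00 0.12 -0.02
-0.04 0.85 0.09 -0.00 0.12 -0.02
-0.04 0.85 0.09 -0.00 0.12 -0.02
-0.04 0.85 0.09 -0.00 0.12 -0.02
-0.05 0.85 0.09 -0.00 0.12 -0.02
-0.05 0.85 0.09 -0.00 0.12 -0.02
-0.05 0.85 0.08 -0.00 0.12 -0.02
-0.06 0.85 0.08 -0.00 0.12 -0.02
-0.06 0.85 0.08 -0.00 0.12 -0.02
-0.06 0.85 0.08 -0.00 0.12 -0.02
-0.07 0.85 0.08 -0.00 0.12 -0.02
-0.07 0.85 0.08 -0.00 0.12 -0.02
-0.07 0.85 0.08 -0.00 0.12 -0.02
-0.08 0.85 0.08 -0.00 0.12 -0.02
-0.08 0.85 0.08 -0.00 0.12 -0.02
```

Emit:
{"op": "jog_arm", "data": {"plan": "0.02 0.4 0.08 0 0.12 -0.02 1; 0.02 0.7 0.08 0 0.12 -0.02 1; 0.01 0.85 0.08 0 0.12 -0.02 1; 0.01 0.85 0.08 0 0.12 -0.02 1; 0.01 0.85 0.09 0 0.12 -0.02 1; 0 0.85 0.09 0 0.12 -0.02 1; 0 0.85 0.09 0 0.12 -0.02 1; 0 0.85 0.09 0 0.12 -0.02 1; -0.01 0.85 0.09 0 0.12 -0.02 1; -0.01 0.85 0.09 0 0.12 -0.02 1"}}

```text
time_s: 8.2
tcp_pos: [0.4716, -0.1132, 0.2373]
ee_rot: [[-0.951, 0.025, 0.309], [0.022, 1.0, -0.012], [-0.309, -0.005, -0.951]]
wrist_force: [-0.0, -0.8, -7.1]
gripper_width: 0.563
gripper_force: 30.0
```

Emit:
{"op": "jog_arm", "data": {"plan": "-0.02 0.85 0.09 0 0.12 -0.02 1; -0.02 0.85 0.09 0 0.12 -0.02 1; -0.02 0.85 0.09 0 0.12 -0.02 1; -0.03 0.85 0.09 0 0.12 -0.02 1; -0.03 0.85 0.09 0 0.12 -0.02 1; -0.03 0.85 0.09 0 0.12 -0.02 1; -0.04 0.85 0.09 0 0.12 -0.02 1; -0.04 0.85 0.09 0 0.12 -0.02 1; -0.04 0.85 0.09 0 0.12 -0.02 1; -0.05 0.85 0.09 0 0.12 -0.02 1"}}

```text
time_s: 9.2
tcp_pos: [0.4877, 0.0993, 0.2155]
ee_rot: [[-0.989, -0.003, 0.147], [-0.004, 1.0, -0.01], [-0.147, -0.011, -0.989]]
wrist_force: [0.7, 0.3, -7.0]
gripper_width: 0.563
gripper_force: 30.0
```

Emit:
{"op": "jog_arm", "data": {"plan": "-0.05 0.85 0.09 0 0.12 -0.02 1; -0.05 0.85 0.08 0 0.12 -0.02 1; -0.06 0.85 0.08 0 0.12 -0.02 1; -0.06 0.85 0.08 0 0.12 -0.02 1; -0.06 0.85 0.08 0 0.12 -0.02 1; -0.07 0.85 0.08 0 0.12 -0.02 1; -0.07 0.85 0.08 0 0.12 -0.02 1; -0.07 0.7 0.08 0 0.12 -0.02 1; -0.08 0.5 0.08 0 0.12 -0.02 1; -0.08 0.3 0.08 0 0.12 -0.02 1"}}

```text
time_s: 10.2
tcp_pos: [0.503, 0.2859, 0.1938]
ee_rot: [[-0.999, -0.032, -0.02], [-0.031, 0.999, -0.014], [0.021, -0.013, -1.0]]
wrist_force: [0.4, 0.4, -7.3]
gripper_width: 0.565
gripper_force: 30.0
```

```bash
python3 -c "
from h import *
s=r.sense();print(s['time_s'],s['tcp_pos'],s['wrist_force'],s['gripper_width'],np.round(s['joints'],1))
rows([.516,.3275,.10],down(1.4),10)"
```

```text
10.2 [0.50299984 0.28593895 0.19376192] [ 0.41476538  0.44914153 -7.25161095] 0.5654865459246661 [  45.5   19.5   -7.6   -0.3  -64.3 -133.5]
-0.07 0.17 0.37 -0.01 -0.01 0.00
-0.06 0.17 0.37 -0.01 -0.01 0.00
-0.06 0.17 0.37 -0.01 -0.01 0.00
-0.06 0.17 0.37 -0.01 -0.01 0.00
-0.06 0.17 0.37 -0.01 -0.01 0.00
-0.06 0.17 0.37 -0.01 -0.01 0.00
-0.06 0.17 0.37 -0.01 -0.01 0.00
-0.06 0.17 0.37 -0.01 -0.01 0.00
-0.06 0.17 0.37 -0.01 -0.01 0.00
-0.06 0.17 0.37 -0.01 -0.01 0.00
```

Emit:
{"op": "jog_arm", "data": {"plan": "-0.06 0.17 0.37 -0.01 -0.01 0 1; -0.06 0.17 0.37 -0.01 -0.01 0 1; -0.06 0.17 0.37 -0.01 -0.01 0 1; -0.06 0.17 0.37 -0.01 -0.01 0 1; -0.06 0.17 0.37 -0.01 -0.01 0 1; -0.06 0.17 0.37 -0.01 -0.01 0 1; -0.06 0.17 0.37 -0.01 -0.01 0 1; -0.06 0.17 0.37 -0.01 -0.01 0 1; -0.06 0.17 0.37 -0.01 -0.01 0 1; 0 0 0 0 0 0 1"}}

```text
time_s: 11.2
tcp_pos: [0.513, 0.3217, 0.109]
ee_rot: [[-0.999, -0.03, -0.01], [-0.03, 1.0, -0.004], [0.01, -0.003, -1.0]]
wrist_force: [-0.7, -0.5, -6.8]
gripper_width: 0.568
gripper_force: 30.0
```

Run:
```python
from h import *
s=r.sense();print(s['time_s'],s['tcp_pos'],s['wrist_force'],s['gripper_width'],Ro.from_matrix(np.array(s['ee_rot']).T@down(1.4)).as_rotvec(degrees=True).round(2))
a,d=r.capture('top');b,e=r.capture('scene')
S=cloud('scene',e);C=cloud('top',d)
for X in(S,C):
    z=s['tcp_pos'][2]
    for nm,k in(('padtop',X[(abs(X[...,0]-.52)<.07)&(abs(X[...,1]-.33)<.05)&(abs(X[...,2]-z-.026)<.01)]),('stored',X[(abs(X[...,0]-.6)<.03)&(abs(X[...,1]-.33)<.06)&(abs(X[...,2]-.05)<.006)])):
        if len(k): print(nm,len(k),np.percentile(k,[2,50,98],axis=0).round(3).tolist())
im=np.vstack([cv2.resize(a[200:340,150:340],(800,300)[:1]+(300,)) if 0 else cv2.resize(a[215:335,150:340],(475,300)),cv2.resize(b[190:310,300:490],(475,300))])
cv2.imwrite('pics/d1.png',im[:,:,::-1])
```

```text
11.2 [0.51302408 0.32171394 0.1089777 ] [-0.71354742 -0.52125171 -6.80313933] 0.5676611845637912 [-0.19 -0.58  0.34]
padtop 375 [[0.48, 0.29, 0.126], [0.526, 0.321, 0.137], [0.564, 0.349, 0.142]]
stored 110 [[0.593, 0.288, 0.046], [0.601, 0.325, 0.051], [0.608, 0.374, 0.055]]
padtop 147 [[0.46, 0.294, 0.129], [0.471, 0.319, 0.134], [0.564, 0.34, 0.138]]
stored 581 [[0.596, 0.279, 0.044], [0.614, 0.328, 0.049], [0.629, 0.378, 0.054]]
```

View pics/d1.png

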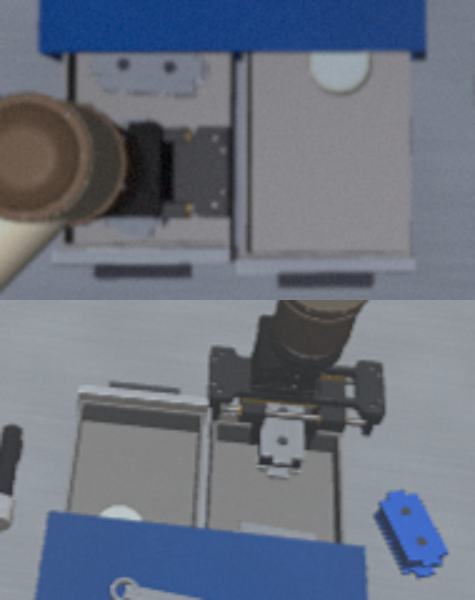

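Both views show the pads over the left drawer, ahead of the stored pair, with clear walls. I'm correcting y by 6 mm and descending.

Emit:
{"op": "jog_arm", "data": {"plan": "-0.06 0.12 0.15 -0.02 -0.07 0.04 1; -0.06 0.12 0.25 0 0 0 1; 0 0 0.35 0 0 0 1; 0 0 0.4 0 0 0 1; 0 0 0.4 0 0 0 1; 0 0 0.4 0 0 0 1; 0 0 0.35 0 0 0 1; 0 0 0.3 0 0 0 1; 0 0 0.2 0 0 0 1; 0 0 0 0 0 0 1"}}

```text
time_s: 12.3
tcp_pos: [0.5163, 0.3276, 0.04]
ee_rot: [[-1.0, -0.025, 0.001], [-0.025, 1.0, 0.0], [-0.001, 0.0, -1.0]]
wrist_force: [0.4, -0.6, -6.7]
gripper_width: 0.56
gripper_force: 30.0
```

Run:
```python
from h import *
s=r.sense();print(s['time_s'],s['tcp_pos'],s['wrist_force'],Ro.from_matrix(np.array(s['ee_rot']).T@down(1.4)).as_rotvec(degrees=True).round(2))
```

```text
12.3 [0.51627848 0.32763762 0.03996691] [ 0.39416348 -0.57074    -6.71891437] [0.02 0.05 0.01]
```

Emit:
{"op": "jog_arm", "data": {"plan": "0 0 0.1 0 0 0 1; 0 0 0.1 0 0 0 1; 0 0 0.1 0 0 0 1; 0 0 0.1 0 0 0 1; 0 0 0.06 0 0 0 1; 0 0 0.04 0 0 0 1; 0 0 0.04 0 0 0 1; 0 0 0.02 0 0 0 1; 0 0 0 0 0 0 1; 0 0 0 0 0 0 1"}}

```text
time_s: 13.3
tcp_pos: [0.5167, 0.3281, 0.027]
ee_rot: [[-1.0, -0.025, 0.002], [-0.025, 1.0, 0.002], [-0.002, 0.002, -1.0]]
wrist_force: [-0.3, -0.2, -6.5]
gripper_width: 0.567
gripper_force: 30.0
```

Emit:
{"op": "jog_arm", "data": {"plan": "0 0 0.02 0 0 0 1; 0 0 0.02 0 0 0 1; 0 0 0.02 0 0 0 1; 0 0 0.02 0 0 0 1; 0 0 0 0 0 0 1; 0 0 0 0 0 0 1; 0 0 0 0 0 0 1; 0 0 0 0 0 0 1; 0 0 0 0 0 0 1; 0 0 0 0 0 0 1"}}

```text
time_s: 14.3
tcp_pos: [0.5167, 0.328, 0.0249]
ee_rot: [[-1.0, -0.025, 0.002], [-0.025, 1.0, 0.001], [-0.002, 0.001, -1.0]]
wrist_force: [0.1, 0.7, -6.8]
gripper_width: 0.562
gripper_force: 30.0
```

Emit:
{"op": "jog_arm", "data": {"plan": "0 0 0.02 0 0 0 1; 0 0 0.02 0 0 0 1; 0 0 0 0 0 0 1; 0 0 0 0 0 0 1; 0 0 0 0 0 0 1; 0 0 0 0 0 0 1; 0 0 0 0 0 0 1; 0 0 0 0 0 0 1; 0 0 0 0 0 0 1; 0 0 0 0 0 0 1"}}

```text
time_s: 15.3
tcp_pos: [0.5169, 0.3281, 0.0241]
ee_rot: [[-1.0, -0.025, 0.002], [-0.025, 1.0, 0.002], [-0.002, 0.002, -1.0]]
wrist_force: [0.5, -1.2, -3.3]
gripper_width: 0.568
gripper_force: 30.0
```

Contact has begun, with half the weight taken. I'll press 0.5 mm more and release gently.

Emit:
{"op": "jog_arm", "data": {"plan": "0 0 0.02 0 0 0 1; 0 0 0 0 0 0 1; 0 0 0 0 0 0 1; 0 0 0 0 0 0 1; 0 0 0 0 0 0 1; 0 0 0 0 0 0 1; 0 0 0 0 0 0 1; 0 0 0 0 0 0 1; 0 0 0 0 0 0 1; 0 0 0 0 0 0 1"}}

```text
time_s: 16.3
tcp_pos: [0.5169, 0.3281, 0.0239]
ee_rot: [[-1.0, -0.025, 0.003], [-0.025, 1.0, 0.002], [-0.003, 0.002, -1.0]]
wrist_force: [-1.1, -3.3, 5.1]
gripper_width: 0.562
gripper_force: 30.0
```

Emit:
{"op": "jog_arm", "data": {"plan": "0 0 0 0 0 0 -0.1; 0 0 0 0 0 0 -0.2; 0 0 0 0 0 0 -0.4; 0 0 0 0 0 0 -0.5; 0 0 0 0 0 0 -0.6; 0 0 0 0 0 0 -0.6; 0 0 0 0 0 0 -0.6; 0 0 0 0 0 0 -0.6; 0 0 0 0 0 0 -0.6; 0 0 0 0 0 0 -0.6"}}

```text
time_s: 17.3
tcp_pos: [0.5167, 0.328, 0.0234]
ee_rot: [[-1.0, -0.025, 0.002], [-0.025, 1.0, 0.002], [-0.002, 0.001, -1.0]]
wrist_force: [-0.0, 0.7, 0.7]
gripper_width: 0.802
gripper_force: 0.0
```

Emit:
{"op": "jog_arm", "data": {"plan": "0 0 -0.1 0 0 0 -0.6; 0 0 -0.2 0 0 0 -0.6; 0 0 -0.4 0 0 0 -0.6; 0 0 -0.6 0 0 0 -0.6; 0 0 -0.7 0 0 0 -0.6; 0 0 -0.8 0 0 0 -0.6; 0 0 -0.8 0 0 0 -0.6; 0 0 -0.7 0 0 0 -0.6; 0 0 -0.4 0 0 0 -0.6; 0 0 -0.2 0 0 0 -0.6"}}

```text
time_s: 18.3
tcp_pos: [0.5168, 0.3282, 0.1476]
ee_rot: [[-1.0, -0.025, 0.004], [-0.025, 1.0, 0.003], [-0.004, 0.003, -1.0]]
wrist_force: [0.9, -0.5, -0.5]
gripper_width: 0.803
gripper_force: 0.0
```

Run:
```python
from h import *
s=r.sense();print(s['time_s'],s['tcp_pos'],s['wrist_force'],s['gripper_width'])
b,e=r.capture('scene');S=cloud('scene',e)
k=S[(abs(S[...,0]-.52)<.068)&(abs(S[...,1]-.33)<.06)&(abs(S[...,2]-.05)<.012)]
print(len(k),np.percentile(k,[2,50,98],axis=0).round(3).tolist())
f=S[(abs(S[...,0]-.44)<.025)&(abs(S[...,1]-.33)<.05)&(abs(S[...,2]-.066)<.01)];print('front',np.percentile(f,[2,50,98],axis=0).round(3).tolist())
A=np.c_[k[:,:2],np.ones(len(k))];c=np.linalg.lstsq(A,k[:,2],rcond=None)[0];print('tilt deg',np.degrees(np.arctan(c[:2])))
rows([.385,.33,.16],down(1.4),10)
cv2.imwrite('pics/d2.png',cv2.resize(b[200:300,310:470],(800,500),interpolation=cv2.INTER_CUBIC)[:,:,::-1])
```

```text
18.3 [0.51675598 0.32817378 0.14760305] [ 0.93347868 -0.52035539 -0.535764  ] 0.802530930903009
509 [[0.452, 0.278, 0.04], [0.512, 0.325, 0.051], [0.566, 0.36, 0.057]]
front [[0.422, 0.282, 0.056], [0.444, 0.335, 0.068], [0.453, 0.375, 0.074]]
tilt deg [0.22486651 0.74460682]
0.53 0.02 -0.05 0.00 0.00 0.00
0.53 0.02 -0.05 0.00 0.00 0.00
0.53 0.02 -0.05 0.00 0.00 0.00
0.53 0.02 -0.05 0.00 0.00 0.00
0.53 0.02 -0.05 0.00 0.00 0.00
0.53 0.02 -0.05 0.00 0.00 0.00
0.53 0.02 -0.05 0.00 0.00 0.00
0.53 0.02 -0.05 0.00 0.00 0.00
0.53 0.02 -0.05 0.00 0.00 0.00
0.53 0.02 -0.05 0.00 0.00 0.00
```

View pics/d2.png

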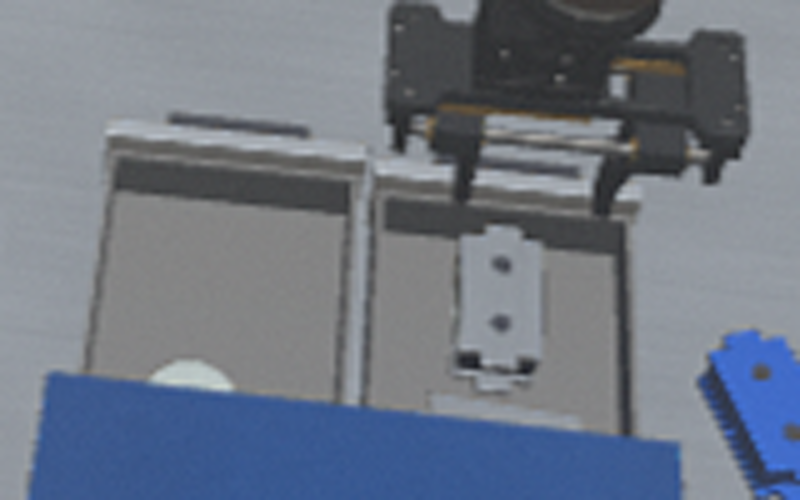

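The pads lie flat at (500,300), released and clear of the stored pair. I'm backing away to the front, shutting the fingers and lowering to the pull.

Emit:
{"op": "jog_arm", "data": {"plan": "0.3 0.02 -0.05 0 0 0 -0.6; 0.6 0.02 -0.05 0 0 0 -0.4; 0.6 0.02 -0.05 0 0 0 0; 0.6 0.02 -0.05 0 0 0 0.5; 0.6 0.02 -0.05 0 0 0 1; 0.6 0.02 -0.05 0 0 0 1; 0.6 0.02 -0.05 0 0 0 1; 0.6 0.02 0 0 0 0 1; 0.5 0.02 0 0 0 0 1; 0.3 0 0 0 0 0 1"}}

```text
time_s: 19.35
tcp_pos: [0.3826, 0.329, 0.1545]
ee_rot: [[-1.0, -0.025, 0.002], [-0.025, 1.0, 0.002], [-0.002, 0.002, -1.0]]
wrist_force: [0.0, -0.5, -0.3]
gripper_width: 0.067
gripper_force: 0.0
```

Emit:
{"op": "jog_arm", "data": {"plan": "0 0 0.2 0 0 0 1; 0 0 0.4 0 0 0 1; 0 0 0.6 0 0 0 1; 0 0 0.6 0 0 0 1; 0 0 0.6 0 0 0 1; 0 0 0.6 0 0 0 1; 0 0 0.5 0 0 0 1; 0 0 0.4 0 0 0 1; 0 0 0.2 0 0 0 1; 0 0 0.1 0 0 0 1"}}

```text
time_s: 20.35
tcp_pos: [0.3841, 0.329, 0.0486]
ee_rot: [[-1.0, -0.024, 0.001], [-0.024, 1.0, 0.001], [-0.001, 0.0, -1.0]]
wrist_force: [-0.7, -0.5, -0.3]
gripper_width: 0.005
gripper_force: 0.0
```

Run:
```python
from h import *
s=r.sense();print(s['time_s'],s['tcp_pos'],s['wrist_force'],s['gripper_width'],np.round(s['joints'],1))
```

```text
20.35 [0.38413216 0.32897391 0.04859457] [-0.72726433 -0.50486612 -0.25179062] 0.005136990147165696 [ 5.900e+01  2.230e+01 -2.880e+01  1.000e-01 -3.880e+01 -1.477e+02]
```

Emit:
{"op": "jog_arm", "data": {"plan": "-0.15 0 0 0 0 0 1; -0.15 0 0 0 0 0 1; -0.15 0 0 0 0 0 1; -0.15 0 0 0 0 0 1; -0.15 0 0 0 0 0 1; -0.15 0 0 0 0 0 1; -0.15 0 0 0 0 0 1; -0.15 0 0 0 0 0 1; -0.2 0 0 0 0 0 1; -0.2 0 0 0 0 0 1"}}

```text
time_s: 21.35
tcp_pos: [0.4242, 0.3301, 0.0494]
ee_rot: [[-1.0, -0.025, 0.002], [-0.025, 1.0, 0.001], [-0.002, 0.001, -1.0]]
wrist_force: [-1.1, 1.6, 1.6]
gripper_width: 0.003
gripper_force: 0.9
```

Emit:
{"op": "jog_arm", "data": {"plan": "-0.25 0 0 0 0 0 1; -0.25 0 0 0 0 0 1; -0.25 0 0 0 0 0 1; -0.25 0 0 0 0 0 1; -0.25 0 0 0 0 0 1; -0.25 0 0 0 0 0 1; -0.25 0 0 0 0 0 1; -0.25 0 0 0 0 0 1; -0.25 0 0 0 0 0 1; -0.25 0 0 0 0 0 1"}}

```text
time_s: 22.35
tcp_pos: [0.4869, 0.3317, 0.0494]
ee_rot: [[-1.0, -0.025, 0.002], [-0.025, 1.0, 0.001], [-0.002, 0.001, -1.0]]
wrist_force: [-2.3, 0.6, -1.1]
gripper_width: 0.004
gripper_force: 0.9
```

Emit:
{"op": "jog_arm", "data": {"plan": "-0.25 0 0 0 0 0 1; -0.25 0 0 0 0 0 1; -0.25 0 0 0 0 0 1; -0.25 0 0 0 0 0 1; -0.25 0 0 0 0 0 1; -0.25 0 0 0 0 0 1; -0.25 0 0 0 0 0 1; -0.2 0 0 0 0 0 1; -0.2 0 0 0 0 0 1; -0.2 0 0 0 0 0 1"}}

```text
time_s: 23.35
tcp_pos: [0.5456, 0.3331, 0.0497]
ee_rot: [[-1.0, -0.025, 0.002], [-0.025, 1.0, 0.001], [-0.002, 0.001, -1.0]]
wrist_force: [-2.0, 0.9, -1.6]
gripper_width: 0.003
gripper_force: 0.9
```

Emit:
{"op": "jog_arm", "data": {"plan": "-0.2 0 0 0 0 0 1; -0.2 0 0 0 0 0 1; -0.2 0 0 0 0 0 1; -0.2 0 0 0 0 0 1; -0.2 0 0 0 0 0 1; -0.15 0 0 0 0 0 1; -0.1 0 0 0 0 0 1; -0.1 0 0 0 0 0 1; -0.05 0 0 0 0 0 1; 0 0 0 0 0 0 1"}}

```text
time_s: 24.35
tcp_pos: [0.5807, 0.3342, 0.05]
ee_rot: [[-1.0, -0.025, 0.003], [-0.025, 1.0, 0.002], [-0.003, 0.002, -1.0]]
wrist_force: [-0.6, 0.3, 0.0]
gripper_width: 0.005
gripper_force: 0.2
```

Emit:
{"op": "jog_arm", "data": {"plan": "-0.06 0 0 0 0 0 1; -0.06 0 0 0 0 0 1; -0.04 0 0 0 0 0 1; -0.04 0 0 0 0 0 1; 0 0 0 0 0 0 1; 0 0 0 0 0 0 1; 0 0 0 0 0 0 1; 0 0 0 0 0 0 1; 0 0 0 0 0 0 1; 0 0 0 0 0 0 1"}}

```text
time_s: 25.35
tcp_pos: [0.5853, 0.3342, 0.0498]
ee_rot: [[-1.0, -0.025, 0.002], [-0.025, 1.0, 0.002], [-0.002, 0.002, -1.0]]
wrist_force: [0.4, 0.0, -1.3]
gripper_width: 0.005
gripper_force: 0.0
```

Emit:
{"op": "jog_arm", "data": {"plan": "-0.04 0 0 0 0 0 1; -0.04 0 0 0 0 0 1; -0.04 0 0 0 0 0 1; -0.04 0 0 0 0 0 1; 0 0 0 0 0 0 1; 0 0 0 0 0 0 1; 0 0 0 0 0 0 1; 0 0 0 0 0 0 1; 0 0 0 0 0 0 1; 0 0 0 0 0 0 1"}}

```text
time_s: 26.35
tcp_pos: [0.5894, 0.3343, 0.0498]
ee_rot: [[-1.0, -0.025, 0.002], [-0.025, 1.0, 0.002], [-0.002, 0.002, -1.0]]
wrist_force: [0.7, -0.4, 0.1]
gripper_width: 0.007
gripper_force: 0.1
```

Run:
```python
from h import *
s=r.sense();print(s['time_s'],s['tcp_pos'],s['wrist_force'])
for n in('scene','top'):
    b,e=r.capture(n);S=cloud(n,e)
    for y in(.28,.385):
        f=S[(S[...,0]>.56)&(S[...,0]<.655)&(abs(S[...,1]-y)<.012)&(abs(S[...,2]-.068)<.007)];g=S[(S[...,0]>.56)&(S[...,0]<.66)&(abs(S[...,1]-y)<.012)&(abs(S[...,2]-.085)<.006)]
        print(n,y,'front',np.percentile(f[:,0],[3,50,97]).round(3) if len(f) else 0,'housing edge',np.percentile(g[:,0],2).round(3) if len(g) else 0)
    f=S[(S[...,0]>.38)&(S[...,0]<.5)&(abs(S[...,1]-.16)<.03)&(abs(S[...,2]-.066)<.01)];print('d1',np.percentile(f[:,0],[3,50,97]).round(3))
    cv2.imwrite(f'pics/e_{n}.png',b[:,:,::-1])
```

```text
26.35 [0.58935945 0.33430391 0.04982758] [ 0.69638349 -0.35171628  0.12641915]
scene 0.28 front [0.603 0.616 0.622] housing edge 0.632
scene 0.385 front [0.613 0.615 0.619] housing edge 0.628
d1 [0.416 0.437 0.446]
top 0.28 front [0.632 0.632 0.632] housing edge 0.631
top 0.385 front 0 housing edge 0
d1 [0.416 0.43  0.444]
```

Emit:
{"op": "jog_arm", "data": {"plan": "-0.04 0 0 0 0 0 1; -0.04 0 0 0 0 0 1; -0.04 0 0 0 0 0 1; -0.04 0 0 0 0 0 1; 0 0 0 0 0 0 1; 0 0 0 0 0 0 1; 0 0 0 0 0 0 1; 0 0 0 0 0 0 1; 0 0 0 0 0 0 1; 0 0 0 0 0 0 1"}}

```text
time_s: 27.45
tcp_pos: [0.5908, 0.3342, 0.0498]
ee_rot: [[-1.0, -0.025, -0.002], [-0.025, 1.0, -0.0], [0.002, 0.0, -1.0]]
wrist_force: [-8.0, 1.9, 4.2]
gripper_width: 0.004
gripper_force: 4.1
```

The force is rising and motion has stopped at x=0.591, the predicted shut position. I'll give one firmer push and then retreat.

Emit:
{"op": "jog_arm", "data": {"plan": "-0.06 0 0 0 0 0 1; -0.06 0 0 0 0 0 1; 0 0 0 0 0 0 1; 0 0 0 0 0 0 1; 0 0 0 0 0 0 1; 0 0 0 0 0 0 1; 0 0 0 0 0 0 1; 0 0 0 0 0 0 1; 0 0 0 0 0 0 1; 0 0 0 0 0 0 1"}}

```text
time_s: 28.45
tcp_pos: [0.5908, 0.3342, 0.0498]
ee_rot: [[-1.0, -0.025, -0.008], [-0.025, 1.0, -0.002], [0.008, -0.002, -1.0]]
wrist_force: [-16.2, 1.6, 8.3]
gripper_width: 0.007
gripper_force: 8.1
```

Emit:
{"op": "jog_arm", "data": {"plan": "0.05 0 0 0 0 0 1; 0.1 0 0 0 0 0 1; 0.2 0 0 0 0 0 1; 0.4 0 0 0 0 0 1; 0.6 0 0 0 0 0 1; 0.6 0 0 0 0 0 1; 0.6 0 0 0 0 0 1; 0.6 0 0 0 0 0 1; 0.6 0 0 0 0 0 1; 0.6 0 0 0 0 0 1"}}

```text
time_s: 29.45
tcp_pos: [0.4869, 0.3317, 0.0497]
ee_rot: [[-1.0, -0.025, 0.003], [-0.025, 1.0, 0.002], [-0.003, 0.002, -1.0]]
wrist_force: [0.4, 0.3, 1.2]
gripper_width: 0.003
gripper_force: 0.0
```

Emit:
{"op": "jog_arm", "data": {"plan": "0.4 0 -0.3 0 0 0 1; 0.2 0 -0.5 0 0 0 1; 0 0 -0.6 0 0 0 1; 0 0 -0.6 0 0 0 1; 0 0 -0.6 0 0 0 1; 0 0 -0.6 0 0 0 1; 0 0 -0.6 0 0 0 1; 0 0 -0.4 0 0 0 1; 0 0 -0.2 0 0 0 1; 0 0 0 0 0 0 1"}}

```text
time_s: 30.45
tcp_pos: [0.4727, 0.3315, 0.1605]
ee_rot: [[-1.0, -0.025, 0.003], [-0.025, 1.0, 0.003], [-0.003, 0.003, -1.0]]
wrist_force: [0.6, 0.8, 0.6]
gripper_width: 0.003
gripper_force: 0.0
```

Run:
```python
from h import *
s=r.sense();print(s['time_s'],s['tcp_pos'],s['wrist_force'])
for n in('scene','top'):
    b,e=r.capture(n);S=cloud(n,e)
    for y in(.28,.33,.385):
        f=S[(S[...,0]>.56)&(S[...,0]<.655)&(abs(S[...,1]-y)<.012)&(abs(S[...,2]-.068)<.007)]
        print(n,y,'front',len(f),np.percentile(f[:,0],[3,50,97]).round(3) if len(f) else 0)
    cv2.imwrite(f'pics/f_{n}.png',b[:,:,::-1])
```

```text
30.45 [0.47267735 0.33153194 0.16054265] [0.63337408 0.81384941 0.61721271]
scene 0.28 front 21 [0.604 0.618 0.621]
scene 0.33 front 36 [0.601 0.609 0.62 ]
scene 0.385 front 10 [0.613 0.616 0.62 ]
top 0.28 front 83 [0.607 0.621 0.63 ]
top 0.33 front 115 [0.603 0.617 0.629]
top 0.385 front 71 [0.614 0.621 0.628]
```

View pics/f_top.png

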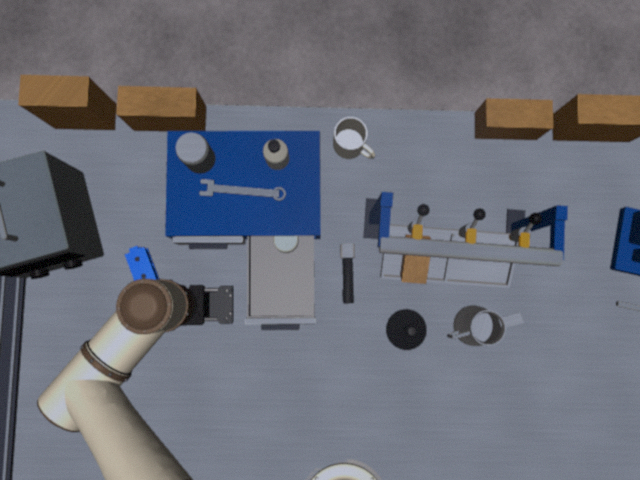

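The left drawer is flush at (208,239) and came to a firm stop. The right drawer is still open, the rest is unmoved and the arm is clear.

```bash
python3 -c "
from station import r
print(r.finish_job())"
```

```text
the job is handed in; nothing more can be done
None
```

The loose brake pads are lying flat in the left drawer with the matching pair, that drawer is fully shut, and the other drawer and the rest of the bench look unmoved in the last picture; the job was handed in at about 30.6 s.

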